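# Release the paddle latch of a tool chest and swing its lid open

### The arm

A 7-joint arm with a two-finger parallel gripper is mounted at the origin on a cart in front of the work surface, level with it; the furniture and walls round the work are solid. World frame = base frame: x ahead of the robot, y to its left, z up, the work surface at z = 0. Lengths are in mm, angles in rad, forces in N, time in s.
With the tool pointing down it reaches from about 400 to 850 mm from the base axis. Payload 10.4 kg.
Tool frame: the origin (TCP) lies on the front face of the gripper's body, between the roots of the fingers; the fingertips stand 70 mm ahead of it and the grasp point (between the pads) lies r.tcp_to_grasp ahead of it (r.tcp_to_grasp is the distance from the TCP to the grasp point, in mm); y points along the fingers, x is the direction in which the jaws open and shut, and the axes are right-handed (so a half turn about y gives the same grasp; the last joint's range is limited). The gripper opens to 87 mm and grips with 3 to 60 N. Pads are 19 mm wide; open, the fingers measure 117 mm over their backs; the gripper's body (75 mm by 190 mm) begins 51 mm behind the grasp point.
Start: joints at [1.261, 0.332, -0.065, 1.46, 0.022, 1.35, -0.088], TCP at [176.821, -599.482, 292.276] pointing down, gripper open.
Joint ranges: [-2.6, 2.6], [-0.5, 2.12], [-1.47, 1.34], [0.16, 2.42], [-1.27, 4.41], [0.06, 2.06], [-2.6, 2.6]. Speed limits (rad/s): [2.22, 2.22, 2.79, 2.79, 3.14, 3.14, 3.14].

### API

Orientations are given as a unit quaternion [w, x, y, z].
In Python, from cell import r gives the robot as it stands. The module is installed in compiled form; this text tells all that it offers.
- The arm moves only by the tool drive_tool, never from a script. Its argument "targets" is a list of rows, each a list of 7 numbers: the finger opening in m, from 0 to 0.087, then the shift along the tool's x, y, z in m, then the turn, a rotation vector about the tool's x, y, z in units of 5 degrees (1.0 is 5 degrees). In form: [[gripper, x, y, z, rx, ry, rz], ...]. A call has 1 to 12 rows; each row shifts and turns the commanded pose from where the row before left it, along the tool's axes as they then stand; what a row does not reach is not made up. A row lasts 1/12 s, in which the tool goes at most 41.7 mm and 7.16 degrees, less where a joint would pass 70% of its speed; a pose out of reach is approached as far as the arm can. A call is refused whole if a number of a shift passes 0.0417 or a number of a turn 1, either way. A call with a gripper value outside its range is refused whole. The fingers move at their own pace and stop on an object; "force" is the grip in N (left out, the last holds). Time passes only in rows, so rows that do not move let the fingers close. It gives the time, the measured TCP pose, the force and the opening at its end, in the units of the state.
- r.get_state(): the state, without advancing time (a new reading comes with each control period).
- r.capture(name): name is "scene" or "top" or "wrist"; returns the picture (384x512x3 uint8, red, green, blue); there is no depth.
- r.get_calibration(name): a dict with "K" (3x3 intrinsics, pixels), "R" (3x3) and "t" (3): a world point X has camera coordinates R X + t; the wrist camera has in their place "mount" (4x4, takes a point from camera to tool coordinates, whose origin is the TCP and whose axes are the tool frame's). Camera axes: x right, y down, z forward; pixel columns grow to the right and rows downward; lengths in mm; the calibration is good to about 2 mm. A picture is of the moment at which its call begins: read the wrist's pose just before it. get_calibration takes no time and is no camera call.
- r.hand_in(): hands the job in, once; it reports no verdict.
The state is a dict: "clock": time; "joint_positions": joint angles; "qd": joint speeds; "tau": joint torques, N m; "tcp_pos": TCP position; "tool_rot": TCP orientation; "wrist_force": force on the tool from outside, world axes, zero at the start; "wrist_torque": the same for the moment, N m; "gripper_width": finger opening in mm.
Only numpy, scipy, OpenCV 4.12 (cv2) and the standard library are available. Lean on these libraries where they do the work, as an engineer would, in place of code of your own. Each camera call takes 0.05 s, during which the arm holds its last target. There are 200 camera calls.

### The job

Open the small steel tool chest on the packing table: lift the paddle on its front until you feel it come up against its soft stop, which frees the hidden latch, without forcing it on past that stop; the paddle stays up by itself. Then take the lid by its T-shaped grip, without wrenching at a lid that is still latched, and swing it gently all the way back to its stop, where it stays by itself. Leave the things lying around the chest where they are.

Things in the scene. Friction and masses are not known exactly. Their poses are not given: they have to be found in the camera images.
- tool_chest: Grey sheet-steel chest, fixed to the table: 150 mm deep (x), 240 mm wide (y), 100 mm high, closed by a 12 mm lid (top at 113 mm). Origin at the centre of its underside on the table; its x axis points from the front (paddle side) to the back (hinge side), its y axis runs along the lid's hinge, z is up.
- paddle_grip (a point): Grip point of the paddle, moving with it: mid-thickness, mid-width, 45 mm from its pivot. Paddle: dark steel plate 44 mm wide (chest y), 10 mm thick, standing out level from the middle of the chest's front, tip 62 mm from the pivot. Down, this point is at chest x -130, y 0, z 80 mm. Pinch its two side edges from above (fingers closing along chest y); only the table lies below, 75 mm lower.
- paddle_pivot (a point): Centre of the paddle's pivot axis (chest x = -85 mm, z = 80 mm; axis along chest y).
- chest_paddle (a joint): Paddle angle, rad: 0 = down, grows as lifted; stiff, stays where left. Lifting it takes 3 N at the grip point, in a pinch 5 to 10 N (the pinch's own twisting friction), steadily. The hidden pawl comes free after a lift that differs each time: 5 to 25 mm at the grip point (0.12 to 0.56 rad). 1 mm on it meets a soft buffer (2 to 4 N per mm), the stop to be felt; left there, the lid is free.
- chest_lid (a joint): Lid angle, rad: 0 = shut, grows as it opens, stop at 1.66 (just past upright). Latched, it stays below 0.02; freed, it does not move by itself. Stiff hinge: the lid stays at any angle; swinging it takes 4 to 12 N at the grip.
- lid_grip (a point): Centre of the T grip on the lid near its front edge: black block 44 mm long (chest y), 16 x 16 mm in section, on a 14 mm stem, centre 34 mm above the lid's top face; moves with the lid. Shut: chest x -47, y 0, z 146.5 mm, i.e. 122 mm in front of and 46.5 mm above the hinge axis. Pinched by its end faces (fingers closing along chest y) it can turn between the fingers as the lid swings.
- lid_pivot (a point): Centre of the lid's hinge axis (chest x = +75 mm, z = 100 mm; axis along chest y).
- latch_buffer: Rubber buffer hidden inside the chest, at the same place in every chest, which the pawl meets at the end of the paddle's lift. The force on it is 2 to 3 times what the fingers lift the paddle's grip point with beyond the steady force felt on the way up; it must stay below 24 N, so lift with no more than about 7 N above that steady force.
- brown_tape: Tan tape roll, 96 mm across, 45 mm high, lying flat and loose beside the left end of the chest. Bystander. Origin under its centre.
- masking_tape: Cream masking tape roll, 100 mm across, 25 mm high, lying flat and loose left of and in front of the chest. Bystander. Origin under its centre.
- glue: White glue stick with a cap, 88 x 25 mm, lying loose to the right of the chest. Bystander. Origin under its centre.
- lid_keeper: Steel hook that hangs from the lid inside the chest, behind the middle of the front wall, and is held by the pawl; hidden while the lid is shut. Origin on the lid's hinge axis, moves with the lid. If the lid is pulled while latched, the force on it is about the pull at the lid's grip less 6 N; it must stay below 18 N.

How it is judged (in metres and radians):
On the way, in this order (a step that is already met when the one before it is completed fails the run):
1. the latch is freed and the lid lifted clear of it (value of joint chest_lid between 0.08 and 0.8 rad), for 0.1 s.
2. the lid is swung back to its stop (value of joint chest_lid above 1.5 rad), for 0.2 s.
At the end, for the whole second after the job is handed in: The lid stands still, open to more than 1.5 rad (its stop is at 1.66) (value of joint chest_lid above 1.5 rad and velocity of joint chest_lid between -0.05 and 0.05 rad/s); the robot touches nothing.
It fails at once if the paddle is forced past its stop: more than 24 N on the buffer (contact force between latch_buffer and anything else above 24 N).
It fails at once if the latched lid is wrenched: more than 18 N between its keeper and the pawl (contact force between lid_keeper and anything else above 18 N).
It fails at once if the lid is thrown open (faster than 3 rad/s) (velocity of joint chest_lid above 3 rad/s).
It fails at once if a bystander (either tape roll or the glue stick) is moved over 20 mm (distance of any of brown_tape, masking_tape, glue from where it was at the start of the episode above 0.02 m).
It also fails if it takes over 72 s, if anything falls off the work surface, if the arm or the gripper's body presses on something with over 40 N, if the wrist force passes 120 N, or if a joint passes its speed limit or range.

## Working session

There is one attempt and no reset: what is moved stays moved. The work goes in short steps, Python scripts to look and compute and a tool call to move; the robot and the scene stay as the last step left them, time stands still between calls to the robot, and variables do not carry over. Pictures are saved under pics/ and viewed, about 8 in all and at most 12, crops included, and the job is handed in when it is done.

Besides the shell and the picture viewer there is one more tool, called as name(argument=value, ...), one argument or row to a line, values as JSON. drive_tool: Moves the arm, as the interface text tells. Its arguments: {"type":"object","properties":{"targets":{"type":"array"},"force":{"type":"number"}},"required":["targets"]}

```bash
mkdir -p pics; python3 - <<'E'
from cell import r
import cv2,numpy as np
s=r.get_state();print(s,r.tcp_to_grasp)
ims=[]
for n in("scene","top"):
    im=r.capture(n);c=r.get_calibration(n);print(n,c)
    cv2.imwrite(f"pics/{n}0.png",im[:,:,::-1])
E
```

```text
{'clock': 0.0, 'joint_positions': array([ 1.26138731,  0.33287524, -0.06473507,  1.46094901,  0.02162166,
        1.34988419, -0.08848318]), 'qd': array([-0.00031175, -0.00103442, -0.00061061, -0.00075518, -0.00107021,
        0.0002344 , -0.00053098]), 'tau': array([ 9.14826232e-04, -6.23252177e+01,  2.52258056e-02, -3.89900029e+01,
       -6.11261185e-02,  3.97219404e-02,  8.93555216e-05]), 'tcp_pos': array([ 176.73931641, -599.18983961,  291.44818646]), 'tool_rot': array([ 0.56661898, -0.56606154,  0.42380645, -0.42297204]), 'wrist_force': array([ 0.03285535, -0.03309478,  0.08313954]), 'wrist_torque': array([-0.01387129,  0.025126  ,  0.00406086]), 'gripper_width': 87.03990612916564} 51.0
scene {'K': array([[460.73515926,   0.        , 258.01891663],
       [  0.        , 460.73515926, 196.4112426 ],
       [  0.        ,   0.        ,   1.        ]]), 'R': array([[-0.58293405, -0.81230332,  0.01874054],
       [-0.42388546,  0.28435424, -0.8599208 ],
       [ 0.69318757, -0.50922096, -0.51008334]]), 't': array([486.94679865, 251.98450214, 893.80063436])}
top {'K': array([[392.51897903,   0.        , 252.21926058],
       [  0.        , 392.51897903, 187.9127745 ],
       [  0.        ,   0.        ,   1.        ]]), 'R': array([[-0.02430576, -0.99964927, -0.01051469],
       [-0.99293432,  0.02536181, -0.11592332],
       [ 0.11614934,  0.00762279, -0.99320251]]), 't': array([263.3978329 , 531.20958664, 961.81888735])}
```

View pics/top0.png

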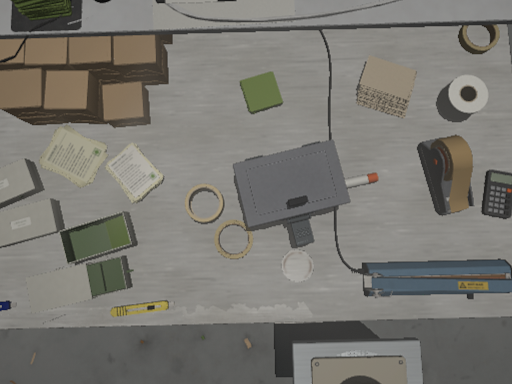

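View pics/scene0.png

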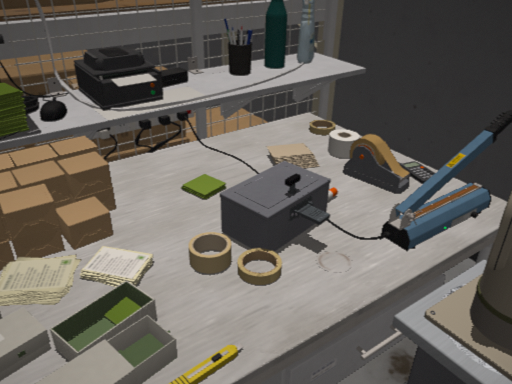

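The top view shows the chest lid with corners at about (234,157), (340,142), (349,209) and (245,228), the T grip near (297,202) and the paddle near (300,232). The tape rolls are at (204,203) and (233,240), and the glue stick is at (362,180). The scene view agrees, with the grip near (292,181) and the paddle near (311,213). I'll enlarge both.

```bash
python3 - <<'E'
import cv2,numpy as np
a=cv2.imread("pics/top0.png")[135:260,225:355];b=cv2.imread("pics/scene0.png")[155:255,215:345]
f=lambda i,g:cv2.resize(np.clip(i.astype(float)*g,0,255).astype('u1'),None,fx=4,fy=4,interpolation=cv2.INTER_CUBIC)
a=f(a,2);b=f(b,2);a=a[:,:];h=600
c=np.zeros((500,1040,3),'u1');c[:500,:520]=a;c[:400,520:]=b
cv2.imwrite("pics/crop0.png",cv2.resize(c,None,fx=.769,fy=.769))
E
```

```text
(no output)
```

View pics/crop0.png

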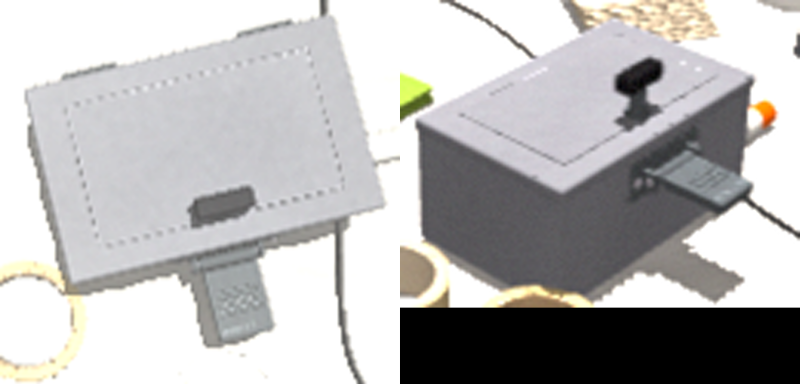

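The crop shows the lid corners (crop px) at (27,91), (331,15), (385,207) and (72,283), the grip top at (222,205), and the paddle tip edge from (216,342) to (272,328).

```bash
cat > h.py <<'E'
import numpy as np
from scipy.spatial.transform import Rotation as Ro
def ray(c,u,z):
    d=c["R"].T@np.linalg.inv(c["K"])@np.array([u[0],u[1],1.]);o=-c["R"].T@c["t"]
    return o+d*(z-o[2])/d[2]
def proj(c,X):
    p=c["K"]@(c["R"]@np.asarray(X)+c["t"]);return p[:2]/p[2]
E
python3 - <<'E'
from h import *
from cell import r
c=r.get_calibration("top");s=r.get_calibration("scene");k=4*.769
t=lambda u:(u[0]/k+225,u[1]/k+135)
sc=lambda u:((u[0]-400)/k+215,u[1]/k+155)
P=np.array([ray(c,t(u),113) for u in[(27,91),(331,15),(385,207),(72,283)]])
print(P.round(1)); BL,BR,FR,FL=P
print("sides",[np.linalg.norm(v).round(1) for v in(BR-BL,FR-BR,FL-FR,BL-FL)])
v1=BL-BR+FL-FR;v2=BL-FL+BR-FR
print("yaw",np.degrees(np.arctan2(-v1[0],v1[1])),np.degrees(np.arctan2(v2[1],v2[0])))
yaw=np.arctan2(-v1[0],v1[1])
m=P.mean(0);print("centre",m)
S=np.array([ray(s,sc(u),113) for u in[(418,122),(568,194),(754,78)]]);print("scene FL? corners BL,FL,FR",S.round(1))
print("grip top",ray(c,t((222,203)),154.5))
ex=np.array([np.cos(yaw),np.sin(yaw),0]);
for o in(m,S[[0,2]].mean(0)):
  o=o*[1,1,0];print("pred grip top",o-47*ex,"paddle",o-130*ex)
print("paddle tip mid top",ray(c,t((243,331)),85), "pred",m-147*ex)
print("lid grip scene ray",ray(s,sc((640,76)),146.5))
print("tape", ray(c,(204,203),45),ray(c,(234,240),25),"shelf edge z0?",ray(c,(300,28),300))
E
```

```text
[[584.3 291.3 113. ]
 [637.2  57.5 113. ]
 [489.   24.1 113. ]
 [437.9 260.4 113. ]]
sides [np.float64(239.7), np.float64(151.9), np.float64(241.7), np.float64(149.6)]
yaw 12.461122507135508 12.31028109996372
centre [537.08423427 158.34136279 113.        ]
scene FL? corners BL,FL,FR [[574.4 297.4 113. ]
 [430.2 262.3 113. ]
 [482.6  33.6 113. ]]
grip top [491.71049922 150.6259095  154.5       ]
pred grip top [491.19142993 148.19983871   0.        ] paddle [410.14669037 130.29033875   0.        ]
pred grip top [482.617818   155.36115119   0.        ] paddle [401.57307844 137.45165123   0.        ]
paddle tip mid top [398.64275557 130.8786416   85.        ] pred [393.5471654  126.62212791 113.        ]
lid grip scene ray [490.30439322 149.72027862 146.5       ]
tape [501.34711274 371.0348875   45.        ] [407.85243648 299.1228811   25.        ] shelf edge z0? [815.45077927 147.99801238 300.        ]
```

```bash
cat >> h.py <<'E'
YAW=np.radians(12.4);O=np.array([536.5,158.8,0])
RC=Ro.from_euler('z',YAW)
def W(x,y,z): return O+RC.apply([x,y,z])
def goal(tx=-1):  # tool x along tx*chest y, z down
    X=tx*RC.apply([0,1,0]);Z=np.array([0,0,-1.]);return Ro.from_matrix(np.c_[X,np.cross(Z,X),Z])
def rot(st): q=st["tool_rot"];return Ro.from_quat(np.r_[q[1:],q[0]])
def delta(st,pg,Rg=None):
    "shift mm in tool axes to put grasp point at pg ; turn in 5 deg units"
    R=rot(st);g=st["tcp_pos"]+R.apply([0,0,51])
    rv=np.zeros(3) if Rg is None else (R.inv()*Rg).as_rotvec(degrees=True)/5
    return R.inv().apply(pg-g).round(1),rv.round(2)
E
python3 - <<'E'
from h import *
from cell import r
st=r.get_state();R=rot(st);print(R.as_matrix().round(3))
for t in(1,-1): print(t,delta(st,W(-130,0,80),goal(t)))
print(W(-130,0,80),W(-47,0,146.5))
s=r.get_calibration("scene")
d=s["R"].T@np.linalg.inv(s["K"])@np.array([505,118,1.]);o=-s["R"].T@s["t"]
for y in(-100,-200,-300,-400,-500): print(o+d*(y-o[1])/d[1])
E
```

```text
[[ 0.283 -0.     0.959]
 [-0.959  0.001  0.283]
 [-0.001 -1.    -0.   ]]
1 (array([-634.2,  212.3,  378.8]), array([ -0.9 , -25.05, -25.05]))
-1 (array([-634.2,  212.3,  378.8]), array([-17.99,   0.64,   0.62]))
[409.53260382 130.88440747  80.        ] [490.59640292 148.70743962 146.5       ]
[ 171.94610528 -100.          350.39343559]
[ 217.54678624 -200.          314.77716306]
[ 263.14746719 -300.          279.16089053]
[ 308.74814815 -400.          243.544618  ]
[ 354.34882911 -500.          207.92834548]
```

```bash
sed -i 's/R.apply(\[0,0,51\])/R.apply([0,51,0])/; s/X=tx\*RC.*/X=tx*RC.apply([0,1,0]);Y=np.array([0,0,-1.]);return Ro.from_matrix(np.c_[X,Y,np.cross(X,Y)])/' h.py; python3 - <<'E'
from h import *
from cell import r
st=r.get_state()
for t in(1,-1): print(t,delta(st,W(-130,0,80),goal(t)))
E
```

```text
1 (array([-634.2,  161.3,  429.8]), array([-2.000e-02, -3.519e+01, -0.000e+00]))
-1 (array([-634.2,  161.3,  429.8]), array([ 0.  ,  0.81, -0.01]))
```

drive_tool(
  targets=[
    [0.087,0,-0.035,0.01,0,0,0],
    [0.087,0,-0.035,0.02,0,0,0],
    [0.087,0,-0.03,0.025,0,0,0],
    [0.087,0,-0.02,0.035,0,0,0],
    [0.087,0,-0.01,0.035,0,0,0],
    [0.087,0,0,0.035,0,0,0],
    [0.087,0,0,0.035,0,0,0],
    [0.087,0,0,0.035,0,0,0],
    [0.087,-0.01,0,0.035,0,0,0],
    [0.087,-0.02,0,0.03,0,0,0],
    [0.087,-0.03,0,0.02,0,0,0],
    [0.087,-0.035,0,0.015,0,0,0],
  ],
)

```text
clock: 1.1
tcp_pos: [468.2, -413.3, 420.3]
tool_rot: [0.567, -0.566, 0.424, -0.422]
wrist_force: [0.5, -0.4, 0.8]
gripper_width: 86.7
```

drive_tool(
  targets=[
    [0.087,-0.038,0,0.008,0,0,0],
    [0.087,-0.038,0,0.008,0,0,0],
    [0.087,-0.038,0,0.008,0,0,0],
    [0.087,-0.038,0,0.008,0,0,0],
    [0.087,-0.038,0,0.008,0,0,0],
    [0.087,-0.038,0,0.008,0,0,0],
    [0.087,-0.038,0,0.008,0,0,0],
    [0.087,-0.038,0,0.008,0,0,0],
    [0.087,-0.035,0,0.008,0,0,0],
    [0.087,-0.035,0.01,0.008,0,0,0],
    [0.087,-0.03,0.02,0.005,0,0.4,0],
    [0.087,-0.02,0.02,0.005,0,0.4,0],
  ],
)

```text
clock: 2.1
tcp_pos: [432.9, 20.4, 372.1]
tool_rot: [0.552, -0.551, 0.442, -0.443]
wrist_force: [0.4, -0.0, 0.1]
gripper_width: 87.4
```

```bash
python3 - <<'E'
from h import *
from cell import r
import cv2
st=r.get_state();print(st["tcp_pos"],st["joint_positions"],delta(st,W(-130,0,80),goal(-1)))
E
```

```text
[432.9030174   20.43348452 372.10090064] [ 0.49525765 -0.11436865 -0.58528998  1.77087361 -0.06279857  1.4647961
 -1.4328004 ] (array([-113.1,  241. ,    0.7]), array([-0.02,  0.02,  0.01]))
```

drive_tool(
  targets=[
    [0.087,-0.025,0.015,0,0,0,0],
    [0.087,-0.025,0.02,0,0,0,0],
    [0.087,-0.025,0.02,0,0,0,0],
    [0.087,-0.02,0.02,0,0,0,0],
    [0.087,-0.013,0.02,0,0,0,0],
    [0.087,-0.005,0.02,0,0,0,0],
    [0.087,0,0.01,0,0,0,0],
    [0.087,0,0.005,0,0,0,0],
    [0.087,0,0,0,0,0,0],
  ],
)

```text
clock: 2.85
tcp_pos: [409.1, 126.7, 241.6]
tool_rot: [-0.551, 0.551, -0.443, 0.443]
wrist_force: [-0.1, 0.0, 0.2]
gripper_width: 87.3
```

```bash
python3 - <<'E'
from h import *
from cell import r
import cv2
st=r.get_state();print(st["tcp_pos"],st["wrist_force"],delta(st,W(-130,0,80),goal(-1)))
im=r.capture("wrist");c=r.get_calibration("wrist");print(c)
R=rot(st).as_matrix();M=c["mount"]
def wp(X):
    t=R.T@(X-st["tcp_pos"]);q=M[:3,:3].T@(t-M[:3,3]);p=c["K"]@q;return p[:2]/p[2]
im=np.clip(im[:,:,::-1].astype(float)*1.6,0,255).astype('u1').copy()
for p in[(-147,22,85),(-147,-22,85),(-130,0,85),(-47,22,154.5),(-47,-22,154.5),(-75,-120,113)]:
    u=wp(W(*p));print(p,u.round(1));cv2.drawMarker(im,tuple(int(v) for v in u),(0,0,255),0,8,1)
cv2.imwrite("pics/w1.png",im)
E
```

```text
[409.08266709 126.73753662 241.60916025] [-0.12050416  0.02446401  0.166873  ] (array([ -3.9, 110.6,   1.6]), array([ 0.02, -0.  , -0.  ]))
{'K': array([[300.27620009,   0.        , 253.83292704],
       [  0.        , 300.27620009, 191.92586681],
       [  0.        ,   0.        ,   1.        ]]), 'mount': array([[ 9.99999939e-01,  2.69389698e-04,  2.20809944e-04,
         1.40138361e-01],
       [-1.39866413e-04, -2.70022665e-01,  9.62853956e-01,
        -9.23648151e+01],
       [ 3.19006626e-04, -9.62853929e-01, -2.70022611e-01,
         7.48021452e+01],
       [ 0.00000000e+00,  0.00000000e+00,  0.00000000e+00,
         1.00000000e+00]])}
(-147, 22, 85) [224.1 214.3]
(-147, -22, 85) [274.1 214.3]
(-130, 0, 85) [249.  195.7]
(-47, 22, 154.5) [207.7  90. ]
(-47, -22, 154.5) [285.4  90. ]
(-75, -120, 113) [413.7 133.9]
```

View pics/w1.png

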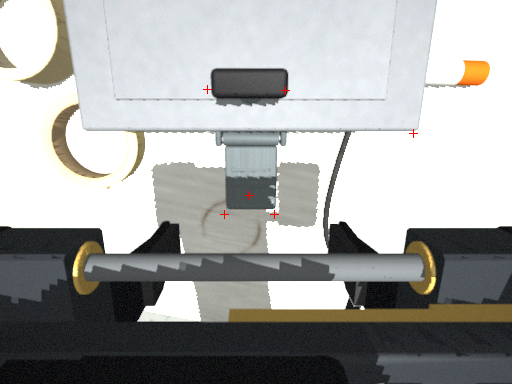

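The wrist view shows the paddle tip edge at row 208, columns 226-276. The T grip spans columns 212-287 and the lid's front edge is at row 129, level. The yaw is right, and the chest lies about 3-4 mm further in x and 2 mm to the right of my estimate, so I'll correct it.

```bash
echo 'O=O+RC.apply([3.2,-1.8,0])' >> h.py; python3 - <<'E'
from h import *
from cell import r
st=r.get_state();print(delta(st,W(-130,0,79),goal(-1)))
E
```

```text
(array([ -2.1, 112.5,   4.1]), array([ 0.  , -0.01, -0.  ]))
```

drive_tool(
  targets=[
    [0.087,-0.002,0.01,0.004,0,0,0],
    [0.087,0,0.015,0,0,0,0],
    [0.087,0,0.015,0,0,0,0],
    [0.087,0,0.015,0,0,0,0],
    [0.087,0,0.015,0,0,0,0],
    [0.087,0,0.015,0,0,0,0],
    [0.087,0,0.012,0,0,0,0],
    [0.087,0,0.008,0,0,0,0],
    [0.087,0,0.005,0,0,0,0],
    [0.087,0,0.002,0,0,0,0],
    [0.087,0,0,0,0,0,0],
  ],
)

```text
clock: 3.82
tcp_pos: [413.0, 130.3, 130.3]
tool_rot: [0.551, -0.551, 0.443, -0.443]
wrist_force: [-1.2, -0.3, -0.0]
gripper_width: 87.3
```

```bash
python3 - <<'E'
from h import *
from cell import r
st=r.get_state();print(st["wrist_force"],delta(st,W(-130,0,79),goal(-1)))
E
```

```text
[-1.21041184 -0.30985426 -0.04172773] (array([ 0.5,  0.3, -0. ]), array([-0.,  0., -0.]))
```

drive_tool(
  targets=[
    [0.045,0,0,0,0,0,0],
    [0.045,0,0,0,0,0,0],
    [0.045,0,0,0,0,0,0],
    [0.045,0,0,0,0,0,0],
    [0.04,0,0,0,0,0,0],
    [0.03,0,0,0,0,0,0],
    [0.03,0,0,0,0,0,0],
    [0.03,0,0,0,0,0,0],
    [0.03,0,0,0,0,0,0],
  ],
  force=18,
)

```text
clock: 4.57
tcp_pos: [412.7, 130.4, 130.3]
tool_rot: [0.551, -0.551, 0.443, -0.443]
wrist_force: [-0.4, -0.0, -0.7]
gripper_width: 44.0
```

drive_tool(
  targets=[
    [0.03,0,-0.001,0,0,0,0],
    [0.03,0,-0.001,0,0,0,0],
    [0.03,0,-0.001,0,0,0,0],
  ],
)

```text
clock: 4.82
tcp_pos: [412.6, 130.4, 133.1]
tool_rot: [0.551, -0.551, 0.443, -0.443]
wrist_force: [2.8, 3.2, -5.2]
gripper_width: 44.1
```

drive_tool(
  targets=[
    [0.03,0,-0.001,0,0,0,0],
  ],
)

```text
clock: 4.9
tcp_pos: [412.6, 130.4, 134.2]
tool_rot: [-0.551, 0.551, -0.443, 0.443]
wrist_force: [1.6, 1.3, -7.3]
gripper_width: 44.0
```

drive_tool(
  targets=[
    [0.03,0,-0.001,0,0,0,0],
  ],
)

```text
clock: 4.98
tcp_pos: [412.6, 130.4, 135.2]
tool_rot: [-0.551, 0.551, -0.443, 0.443]
wrist_force: [2.6, 2.4, -6.1]
gripper_width: 43.6
```

drive_tool(
  targets=[
    [0.03,0,-0.001,0.0005,0,0,0],
  ],
)

```text
clock: 5.07
tcp_pos: [412.8, 130.4, 136.1]
tool_rot: [-0.551, 0.551, -0.443, 0.443]
wrist_force: [-0.8, 0.6, -6.1]
gripper_width: 43.9
```

drive_tool(
  targets=[
    [0.03,0,-0.0006,0.0001,0,0,0],
  ],
)

```text
clock: 5.15
tcp_pos: [412.8, 130.4, 136.7]
tool_rot: [-0.551, 0.552, -0.443, 0.443]
wrist_force: [-0.8, 1.8, -7.1]
gripper_width: 43.4
```

drive_tool(
  targets=[
    [0.03,0,-0.0006,0.0001,0,0,0],
  ],
)

```text
clock: 5.23
tcp_pos: [412.9, 130.4, 137.2]
tool_rot: [-0.551, 0.552, -0.443, 0.443]
wrist_force: [-2.2, 2.2, -7.3]
gripper_width: 43.8
```

drive_tool(
  targets=[
    [0.03,0,-0.0006,0,0,0,0],
  ],
)

```text
clock: 5.32
tcp_pos: [413.0, 130.4, 137.8]
tool_rot: [-0.551, 0.552, -0.443, 0.443]
wrist_force: [-0.6, 2.0, -6.5]
gripper_width: 43.7
```

drive_tool(
  targets=[
    [0.03,0,-0.0005,0.0001,0,0,0],
  ],
)

```text
clock: 5.4
tcp_pos: [413.1, 130.4, 138.4]
tool_rot: [-0.551, 0.551, -0.443, 0.443]
wrist_force: [-1.3, 3.0, -6.0]
gripper_width: 43.9
```

Steady at about 6.5 N, so no stop yet.

drive_tool(
  targets=[
    [0.03,0,-0.0006,0.0001,0,0,0],
  ],
)

```text
clock: 5.48
tcp_pos: [413.2, 130.5, 139.0]
tool_rot: [-0.551, 0.551, -0.443, 0.443]
wrist_force: [-2.3, 2.1, -7.1]
gripper_width: 43.8
```

drive_tool(
  targets=[
    [0.03,0,-0.0006,0.0001,0,0,0],
  ],
)

```text
clock: 5.57
tcp_pos: [413.3, 130.5, 139.6]
tool_rot: [-0.551, 0.551, -0.443, 0.443]
wrist_force: [-2.3, 3.1, -6.7]
gripper_width: 43.7
```

drive_tool(
  targets=[
    [0.03,0,-0.0006,0.0001,0,0,0],
  ],
)

```text
clock: 5.65
tcp_pos: [413.5, 130.5, 140.2]
tool_rot: [-0.551, 0.551, -0.443, 0.443]
wrist_force: [-2.0, 2.6, -5.6]
gripper_width: 43.7
```

drive_tool(
  targets=[
    [0.03,0,-0.0006,0.0001,0,0,0],
  ],
)

```text
clock: 5.73
tcp_pos: [413.6, 130.6, 140.9]
tool_rot: [-0.551, 0.551, -0.443, 0.443]
wrist_force: [-1.7, 1.8, -6.7]
gripper_width: 44.0
```

drive_tool(
  targets=[
    [0.03,0,-0.0006,0.0002,0,0,0],
  ],
)

```text
clock: 5.82
tcp_pos: [413.8, 130.6, 141.5]
tool_rot: [-0.551, 0.551, -0.443, 0.443]
wrist_force: [-3.5, 2.1, -5.3]
gripper_width: 43.6
```

drive_tool(
  targets=[
    [0.03,0,-0.0006,0.0002,0,0,0],
  ],
)

```text
clock: 5.9
tcp_pos: [414.0, 130.6, 142.1]
tool_rot: [-0.551, 0.551, -0.443, 0.443]
wrist_force: [-4.8, 1.7, -5.6]
gripper_width: 43.8
```

drive_tool(
  targets=[
    [0.03,0,-0.0006,0,0,0,0],
  ],
)

```text
clock: 5.98
tcp_pos: [414.1, 130.7, 142.7]
tool_rot: [-0.551, 0.551, -0.443, 0.443]
wrist_force: [-2.8, 1.8, -5.7]
gripper_width: 43.7
```

drive_tool(
  targets=[
    [0.03,0,-0.0006,0,0,0,0],
  ],
)

```text
clock: 6.07
tcp_pos: [414.3, 130.7, 143.4]
tool_rot: [0.551, -0.551, 0.443, -0.443]
wrist_force: [-2.4, 2.6, -6.9]
gripper_width: 43.7
```

drive_tool(
  targets=[
    [0.03,0,-0.0006,0.0002,0,0,0],
  ],
)

```text
clock: 6.15
tcp_pos: [414.5, 130.7, 144.0]
tool_rot: [0.551, -0.551, 0.443, -0.443]
wrist_force: [-3.0, 3.4, -6.5]
gripper_width: 43.6
```

drive_tool(
  targets=[
    [0.03,0,-0.0006,0.0002,0,0,0],
  ],
)

```text
clock: 6.23
tcp_pos: [414.7, 130.8, 144.6]
tool_rot: [0.551, -0.551, 0.443, -0.443]
wrist_force: [-2.6, 2.4, -6.2]
gripper_width: 43.9
```

drive_tool(
  targets=[
    [0.03,0,-0.0006,0.0002,0,0,0],
  ],
)

```text
clock: 6.32
tcp_pos: [414.9, 130.8, 145.2]
tool_rot: [0.551, -0.551, 0.443, -0.443]
wrist_force: [-4.2, 2.4, -4.9]
gripper_width: 44.0
```

drive_tool(
  targets=[
    [0.03,0,-0.0006,0.0002,0,0,0],
  ],
)

```text
clock: 6.4
tcp_pos: [415.1, 130.9, 145.8]
tool_rot: [0.551, -0.551, 0.443, -0.443]
wrist_force: [-3.1, 2.3, -6.2]
gripper_width: 43.7
```

drive_tool(
  targets=[
    [0.03,0,-0.0006,0.0002,0,0,0],
  ],
)

```text
clock: 6.48
tcp_pos: [415.3, 130.9, 146.4]
tool_rot: [0.551, -0.551, 0.443, -0.443]
wrist_force: [-1.6, 3.0, -6.5]
gripper_width: 44.0
```

drive_tool(
  targets=[
    [0.03,0,-0.0006,0.0002,0,0,0],
  ],
)

```text
clock: 6.57
tcp_pos: [415.5, 131.0, 147.0]
tool_rot: [0.551, -0.551, 0.443, -0.443]
wrist_force: [-2.3, 2.8, -7.6]
gripper_width: 43.9
```

drive_tool(
  targets=[
    [0.03,0,-0.0005,0.0002,0,0,0],
  ],
)

```text
clock: 6.65
tcp_pos: [415.7, 131.0, 147.4]
tool_rot: [0.551, -0.551, 0.443, -0.443]
wrist_force: [-3.0, 3.0, -8.2]
gripper_width: 43.7
```

drive_tool(
  targets=[
    [0.03,0,-0.0005,0.0002,0,0,0],
  ],
)

```text
clock: 6.73
tcp_pos: [415.8, 131.0, 147.8]
tool_rot: [0.551, -0.551, 0.443, -0.443]
wrist_force: [-2.1, 3.6, -10.1]
gripper_width: 43.7
```

drive_tool(
  targets=[
    [0.03,0,-0.0003,0.0001,0,0,0],
  ],
)

```text
clock: 6.82
tcp_pos: [415.9, 131.0, 148.1]
tool_rot: [0.551, -0.551, 0.443, -0.443]
wrist_force: [-1.4, 3.4, -10.1]
gripper_width: 44.1
```

drive_tool(
  targets=[
    [0.03,0,0,0,0,0,0],
  ],
)

```text
clock: 6.9
tcp_pos: [415.9, 131.1, 148.1]
tool_rot: [0.551, -0.551, 0.443, -0.443]
wrist_force: [-0.8, 3.8, -8.8]
gripper_width: 43.8
```

The stop is felt: the force rose from about 6.3 to about 10 N at 17.8 mm of lift. I'll release the paddle and retreat upward.

drive_tool(
  targets=[
    [0.087,0,0,0,0,0,0],
    [0.087,0,0,0,0,0,0],
    [0.087,0,0,0,0,0,0],
    [0.087,0,0,0,0,0,0],
    [0.087,0,-0.005,0,0,0,0],
    [0.087,0,-0.01,0,0,0,0],
    [0.087,0,-0.02,0,0,0,0],
    [0.087,0,-0.03,0,0,0,0],
    [0.087,0,-0.03,0,0,0,0],
    [0.087,0,-0.03,0,0,0,0],
    [0.087,0,-0.01,0.01,0,0,0],
    [0.087,0,0,0,0,0,0],
  ],
)

```text
clock: 7.9
tcp_pos: [427.7, 133.8, 287.2]
tool_rot: [0.553, -0.55, 0.441, -0.445]
wrist_force: [-0.1, -0.3, -1.1]
gripper_width: 87.1
```

```bash
python3 - <<'E'
from h import *
from cell import r
import cv2
st=r.get_state();print(st["tcp_pos"],st["wrist_force"],delta(st,W(-47,0,146.5),goal(-1)))
im=r.capture("wrist");c=r.get_calibration("wrist")
R=rot(st).as_matrix();M=c["mount"]
def wp(X):
    t=R.T@(X-st["tcp_pos"]);q=M[:3,:3].T@(t-M[:3,3]);p=c["K"]@q;return p[:2]/p[2]
im=np.clip(im[:,:,::-1].astype(float)*1.6,0,255).astype('u1').copy()
for p in[(-39,22,154.5),(-39,-22,154.5),(-55,22,154.5),(-55,-22,154.5),(-75,-120,113),(-75,120,113)]:
    u=wp(W(*p));print(p,u.round(1));cv2.drawMarker(im,tuple(int(v) for v in u),(0,0,255),0,8,1)
cv2.imwrite("pics/w2.png",im)
E
```

```text
[427.74531388 133.79744949 287.15985872] [-0.06658739 -0.29472424 -1.12443477] (array([ 0.6, 90.1, 66.9]), array([-0.08,  0.  ,  0.01]))
(-39, 22, 154.5) [224.1 107.5]
(-39, -22, 154.5) [284.9 107.6]
(-55, 22, 154.5) [224.6 130.1]
(-55, -22, 154.5) [284.3 130.1]
(-75, -120, 113) [389.4 150.1]
(-75, 120, 113) [119.1 149.9]
```

View pics/w2.png

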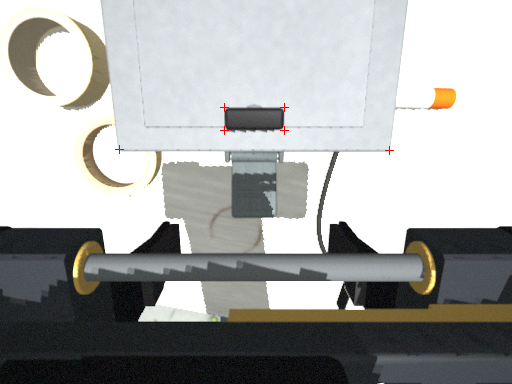

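The predicted grip and lid corners land exactly on the image: the grip at columns 225-284, rows 107-130, and the lid edge at row 150. I'll go onto the lid grip.

drive_tool(
  targets=[
    [0.087,0,0,0.02,0,0,0],
    [0.087,0,0,0.025,0,0,0],
    [0.087,0,0,0.015,0,0,0],
    [0.087,0,0.005,0.007,0,0,0],
    [0.087,0,0.02,0,0,0,0],
    [0.087,0,0.02,0,0,0,0],
    [0.087,0,0.02,0,0,0,0],
    [0.087,0,0.015,0,0,0,0],
    [0.087,0,0.007,0,0,0,0],
    [0.087,0,0.003,0,0,0,0],
    [0.087,0,0,0,0,0,0],
  ],
)

```text
clock: 8.87
tcp_pos: [490.5, 147.5, 192.8]
tool_rot: [-0.551, 0.552, -0.443, 0.443]
wrist_force: [-0.0, 0.2, 1.2]
gripper_width: 86.9
```

```bash
python3 - <<'E'
from h import *
from cell import r
st=r.get_state();print(st["wrist_force"],delta(st,W(-47,0,146.5),goal(-1)))
E
```

```text
[-0.04825832  0.15058378  1.15405017] (array([ 0.7, -4.7,  3.6]), array([0.01, 0.01, 0.  ]))
```

drive_tool(
  targets=[
    [0.045,0,0,0,0,0,0],
    [0.045,0,0,0,0,0,0],
    [0.045,0,0,0,0,0,0],
    [0.045,0,0,0,0,0,0],
    [0.04,0,0,0,0,0,0],
    [0.03,0,0,0,0,0,0],
    [0.03,0,0,0,0,0,0],
    [0.03,0,0,0,0,0,0],
  ],
  force=25,
)

```text
clock: 9.53
tcp_pos: [491.2, 147.6, 193.3]
tool_rot: [0.551, -0.551, 0.443, -0.443]
wrist_force: [0.1, -0.5, 0.4]
gripper_width: 43.7
```

drive_tool(
  targets=[
    [0.06,0,0,0,0,0,0],
    [0.06,0,0,0,0,0,0],
    [0.06,0,0,0,0,0,0],
    [0.06,0,-0.0045,0.003,0,0,0],
    [0.06,0,0,0,0,0,0],
    [0.045,0,0,0,0,0,0],
    [0.04,0,0,0,0,0,0],
    [0.03,0,0,0,0,0,0],
    [0.03,0,0,0,0,0,0],
    [0.03,0,0,0,0,0,0],
  ],
)

```text
clock: 10.37
tcp_pos: [494.0, 148.2, 197.7]
tool_rot: [-0.551, 0.551, -0.443, 0.443]
wrist_force: [0.9, -0.2, -0.4]
gripper_width: 43.7
```

```bash
python3 - <<'E'
from h import *
from cell import r
st=r.get_state();print(st["wrist_force"],delta(st,W(-47,0,146.5),goal(-1)))
P=lambda a:np.array([-122*np.cos(a)+46.5*np.sin(a),122*np.sin(a)+46.5*np.cos(a)])
A=np.r_[.03,.06,.1,.15,.2:1.701:.05]
p0=P(0)
for a in A: d=P(a)-P(0);print(f"{a:.2f} up{d[1]:.1f} back{d[0]:.1f} step {P(a)[1]-p0[1]:.1f} {P(a)[0]-p0[0]:.1f}");p0=P(a)
E
```

```text
[ 0.87273863 -0.22886135 -0.36118318] (array([ 0.6,  0.2, -0. ]), array([0.  , 0.01, 0.  ]))
0.03 up3.6 back1.4 step 3.6 1.4
0.06 up7.2 back3.0 step 3.6 1.6
0.10 up11.9 back5.3 step 4.7 2.2
0.15 up17.7 back8.3 step 5.8 3.1
0.20 up23.3 back11.7 step 5.6 3.4
0.25 up28.7 back15.3 step 5.4 3.6
0.30 up34.0 back19.2 step 5.2 3.9
0.35 up39.0 back23.3 step 5.0 4.2
0.40 up43.8 back27.7 step 4.8 4.4
0.45 up48.4 back32.4 step 4.6 4.6
0.50 up52.8 back37.2 step 4.4 4.9
0.55 up56.9 back42.3 step 4.1 5.1
0.60 up60.8 back47.6 step 3.9 5.3
0.65 up64.4 back53.0 step 3.6 5.5
0.70 up67.7 back58.6 step 3.3 5.6
0.75 up70.7 back64.4 step 3.0 5.8
0.80 up73.4 back70.4 step 2.7 5.9
0.85 up75.8 back76.4 step 2.4 6.1
0.90 up78.0 back82.6 step 2.1 6.2
0.95 up79.8 back88.9 step 1.8 6.3
1.00 up81.3 back95.2 step 1.5 6.4
1.05 up82.5 back101.6 step 1.2 6.4
1.10 up83.3 back108.1 step 0.9 6.5
1.15 up83.9 back114.6 step 0.5 6.5
1.20 up84.1 back121.1 step 0.2 6.5
1.25 up83.9 back127.7 step -0.1 6.5
1.30 up83.5 back134.2 step -0.4 6.5
1.35 up82.7 back140.7 step -0.8 6.5
1.40 up81.6 back147.1 step -1.1 6.4
1.45 up80.2 back153.5 step -1.4 6.4
1.50 up78.5 back159.8 step -1.7 6.3
1.55 up76.4 back166.0 step -2.0 6.2
1.60 up74.1 back172.0 step -2.4 6.1
1.65 up71.4 back178.0 step -2.7 6.0
1.70 up68.5 back183.8 step -2.9 5.8
```

drive_tool(
  targets=[
    [0.03,0,-0.001,0.0004,0,0,0],
    [0.03,0,-0.001,0.0004,0,0,0],
  ],
)

```text
clock: 10.53
tcp_pos: [494.5, 148.3, 199.1]
tool_rot: [-0.551, 0.551, -0.443, 0.443]
wrist_force: [3.0, 0.6, -9.0]
gripper_width: 43.7
```

drive_tool(
  targets=[
    [0.03,0,-0.001,0.0004,0,0,0],
  ],
)

```text
clock: 10.62
tcp_pos: [494.9, 148.4, 200.2]
tool_rot: [-0.551, 0.551, -0.443, 0.443]
wrist_force: [2.4, 1.0, -8.7]
gripper_width: 43.5
```

drive_tool(
  targets=[
    [0.03,0,-0.001,0.0004,0,0,0],
  ],
)

```text
clock: 10.7
tcp_pos: [495.4, 148.5, 201.3]
tool_rot: [-0.551, 0.551, -0.443, 0.443]
wrist_force: [1.2, 0.7, -8.3]
gripper_width: 43.8
```

drive_tool(
  targets=[
    [0.03,0,-0.0015,0.0007,0,0,0],
  ],
)

```text
clock: 10.78
tcp_pos: [496.0, 148.7, 202.8]
tool_rot: [-0.551, 0.552, -0.443, 0.443]
wrist_force: [1.6, 1.3, -8.8]
gripper_width: 43.5
```

drive_tool(
  targets=[
    [0.03,0,-0.0015,0.0007,0,0,0],
  ],
)

```text
clock: 10.87
tcp_pos: [496.7, 148.8, 204.5]
tool_rot: [-0.551, 0.552, -0.443, 0.443]
wrist_force: [0.2, 1.1, -8.2]
gripper_width: 43.4
```

The lid is free, moving at a steady 8.5 N well past the 0.02 rad latched limit. I'll swing it along the arc.

drive_tool(
  targets=[
    [0.03,0,-0.0049,0.0023,0,0,0],
    [0.03,0,-0.0058,0.0031,0,0,0],
    [0.03,0,-0.0056,0.0034,0,0,0],
    [0.03,0,-0.0054,0.0036,0,0,0],
    [0.03,0,-0.0052,0.0039,0,0,0],
    [0.03,0,-0.005,0.0042,0,0,0],
    [0.03,0,-0.0048,0.0044,0,0,0],
    [0.03,0,-0.0046,0.0046,0,0,0],
    [0.03,0,-0.0044,0.0049,0,0,0],
    [0.03,0,-0.0041,0.0051,0,0,0],
    [0.03,0,-0.0039,0.0053,0,0,0],
  ],
)

```text
clock: 11.78
tcp_pos: [540.9, 158.5, 259.0]
tool_rot: [-0.551, 0.552, -0.443, 0.443]
wrist_force: [-5.3, -1.3, -6.5]
gripper_width: 43.6
```

```bash
python3 - <<'E'
from h import *
from cell import r
st=r.get_state();print(st["wrist_force"],st["joint_positions"].round(2),delta(st,W(75,0,100),goal(-1)),"want for .6:",60.8+46.5,122-47.6)
E
```

```text
[-5.29029667 -1.29880694 -6.51652523] [ 0.27  0.31 -0.76  1.64  0.22  1.28 -1.88] (array([  0.6, 107.9,  74.1]), array([0.01, 0.01, 0.  ])) want for .6: 107.3 74.4
```

drive_tool(
  targets=[
    [0.03,0,-0.0036,0.0055,0,0,0],
    [0.03,0,-0.0033,0.0056,0,0,0],
    [0.03,0,-0.003,0.0058,0,0,0],
    [0.03,0,-0.0027,0.0059,0,0,0],
    [0.03,0,-0.0024,0.0061,0,0,0],
    [0.03,0,-0.0021,0.0062,0,0,0],
    [0.03,0,-0.0018,0.0063,0,0,0],
    [0.03,0,-0.0015,0.0064,0,0,0],
    [0.03,0,-0.0012,0.0064,0,0,0],
    [0.03,0,-0.0009,0.0065,0,0,0],
    [0.03,0,-0.0005,0.0065,0,0,0],
    [0.03,0,-0.0002,0.0065,0,0,0],
  ],
)

```text
clock: 12.78
tcp_pos: [613.3, 174.3, 282.8]
tool_rot: [-0.551, 0.551, -0.443, 0.443]
wrist_force: [-6.1, -0.7, -1.0]
gripper_width: 43.7
```

```bash
python3 - <<'E'
from h import *
from cell import r
st=r.get_state();print(st["wrist_force"],st["joint_positions"].round(2),delta(st,W(75,0,100),goal(-1)),"want for 1.2:",84.1+46.5,122-121.1)
E
```

```text
[-6.13765583 -0.74027894 -1.01619023] [ 0.18  0.46 -0.72  1.41  0.3   1.39 -1.9 ] (array([  0.4, 131.8,  -0.2]), array([-0.,  0.,  0.])) want for 1.2: 130.6 0.9000000000000057
```

drive_tool(
  targets=[
    [0.03,0,0.0001,0.0065,0,0,0],
    [0.03,0,0.0004,0.0065,0,0,0],
    [0.03,0,0.0008,0.0065,0,0,0],
    [0.03,0,0.0011,0.0064,0,0,0],
    [0.03,0,0.0014,0.0064,0,0,0],
    [0.03,0,0.0017,0.0063,0,0,0],
    [0.03,0,0.002,0.0062,0,0,0],
    [0.03,0,0.0015,0.004,0,0,0],
    [0.03,0,0,0,0,0,0],
  ],
)

```text
clock: 13.53
tcp_pos: [662.2, 185.0, 273.9]
tool_rot: [0.552, -0.55, 0.442, -0.444]
wrist_force: [3.6, -0.5, 2.1]
gripper_width: 43.8
```

drive_tool(
  targets=[
    [0.03,0,0.001,0.0024,0,0,0],
    [0.03,0,0.0008,0.002,0,0,0],
  ],
)

```text
clock: 13.7
tcp_pos: [665.6, 185.8, 272.4]
tool_rot: [0.552, -0.55, 0.442, -0.444]
wrist_force: [-2.1, -1.6, 6.0]
gripper_width: 43.7
```

drive_tool(
  targets=[
    [0.03,0,0.001,0.002,0,0,0],
  ],
)

```text
clock: 13.78
tcp_pos: [667.6, 186.2, 271.5]
tool_rot: [0.552, -0.55, 0.442, -0.444]
wrist_force: [-1.9, -1.6, 6.5]
gripper_width: 43.3
```

drive_tool(
  targets=[
    [0.03,0,0.0012,0.002,0,0,0],
  ],
)

```text
clock: 13.87
tcp_pos: [669.6, 186.7, 270.5]
tool_rot: [0.552, -0.55, 0.442, -0.444]
wrist_force: [-0.7, -1.5, 8.2]
gripper_width: 43.9
```

drive_tool(
  targets=[
    [0.03,0,0.0008,0.0015,0,0,0],
  ],
)

```text
clock: 13.95
tcp_pos: [671.2, 187.0, 269.7]
tool_rot: [0.552, -0.55, 0.442, -0.444]
wrist_force: [-1.4, -0.8, 7.9]
gripper_width: 43.2
```

```bash
python3 - <<'E'
from h import *
from cell import r
st=r.get_state();d=delta(st,W(75,0,100))[0];print(st["wrist_force"],d,"lid angle",np.arctan2(-d[2],d[1])+np.arctan2(122,46.5))
E
```

```text
[-1.38118654 -0.83452256  7.87563626] [  0.5 118.5 -60.1] lid angle 1.676016480158094
```

The estimated lid angle is about 1.67 rad, which is at the stop. I'll release and rise clear.

drive_tool(
  targets=[
    [0.06,0,0,0,0,0,0],
    [0.087,0,0,0,0,0,0],
    [0.087,0,0,0,0,0,0],
    [0.087,0,0,0,0,0,0],
    [0.087,0,-0.005,0,0,0,0],
    [0.087,0,-0.015,0,0,0,0],
    [0.087,0,-0.025,0,0,0,0],
    [0.087,0,-0.025,0,0,0,0],
    [0.087,0,-0.025,0,0,0,0],
    [0.087,0,-0.015,0,0,0,0],
    [0.087,0,0,0,0,0,0],
    [0.087,0,0,0,0,0,0],
  ],
)

```text
clock: 14.95
tcp_pos: [670.2, 187.3, 378.8]
tool_rot: [0.552, -0.551, 0.443, -0.443]
wrist_force: [-0.3, -0.1, 0.2]
gripper_width: 87.0
```

```bash
python3 - <<'E'
from h import *
from cell import r
import cv2
st=r.get_state();print(st["tcp_pos"],st["wrist_force"])
a,b=[r.capture(n)[:,:,::-1] for n in("scene","top")]
c=np.hstack([a[100:300,130:380],b[110:310,150:400]])
cv2.imwrite("pics/end.png",cv2.resize(np.clip(c*1.5,0,255).astype('u1'),None,fx=1.6,fy=1.6))
E
```

```text
[670.15570961 187.32313615 378.76342055] [-0.25181036 -0.11908613  0.19563599]
```

View pics/end.png

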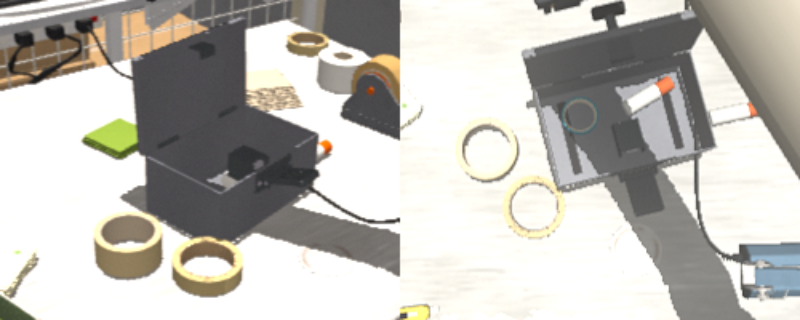

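The lid stands upright at its stop, the rolls and the glue stick are where they were, and the gripper is clear with no wrist force. I'll hand in.

```bash
python3 -c "
from cell import r
print(r.hand_in())"
```

```text
the job is handed in; nothing more can be done
None
```

The chest is open: the lid is back at its stop and stays there by itself. I handed the job in at about 15 s of the 72 s allowed. The hand-in gave no verdict.

- **Paddle:** I lifted it in steps of 1 mm or less. The force held at about 6.3 N, then rose to about 10 N at 17.8 mm of lift. I took that as the soft stop and released the paddle there, about 4 N above the steady force.
- **Lid:** It came free at a steady 8.5 N or so. I swung it at about 0.6 rad/s to an estimated 1.67 rad; its stop is at 1.66. My first pinch of the T grip was about 5 mm off centre, so I opened and re-centred before pulling.
- **Last checks:**
  - The final pictures show the lid upright.
  - By eye, both tape rolls and the glue stick are where they were; I did not measure them.
  - The gripper is about 110 mm above the grip and the wrist force is near zero.
- **Doubts:**
  - My first chest position, from the overhead view, was about 3 mm off, and the scene view differed from it by up to 10 mm. I corrected it with the wrist camera, which then matched.
  - The gripper was not visible in the cropped final pictures. That it touches nothing rests on its measured position and the force reading.

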